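# Set the strap cutter's fence one hole wider

## Robot

A 7-joint arm with a two-finger parallel gripper is mounted at the origin on the work surface. World frame = base frame: x ahead of the robot, y to its left, z up, the work surface at z = 0. Lengths are in m, angles in degrees, forces in N, time in s.
With the tool pointing down it reaches from about 0.425 to 0.875 m from the base axis. Payload 4.7 kg.
Tool frame: the origin (TCP) lies on the centre line of the jaws, within the pads' length; the fingertips stand 8 mm ahead of it and the grasp point (between the pads) lies 11 mm behind it; z points along the fingers, y is the direction in which the jaws open and shut (so a half turn about z gives the same grasp; the last joint's range is limited). The gripper opens to 87 mm and grips with 3 to 60 N. Pads are 19 mm wide; open, the fingers measure 117 mm over their backs; the gripper's body (75 mm by 190 mm) begins 51 mm behind the grasp point.
Start: joints at [69.964, 18.392, -4.016, 83.108, 1.295, 78.541, -3.26], TCP at [0.231, -0.607, 0.231] pointing down, gripper open.
Joint ranges: [-163.93, 163.93], [-17.29, 119.83], [-79.2, 71.16], [3.27, 140.29], [-89.18, 269.18], [5.43, 117.66], [-154.24, 154.24]. Speed limits (degrees/s): [147.25, 147.25, 180, 180, 180, 180, 180].

## Interface

Orientations are given as [roll, pitch, yaw] about the fixed x, y, z axes, in that order (R = Rz(yaw) Ry(pitch) Rx(roll)).
In Python, from cell import env gives the robot as it stands. The module is installed in compiled form; this text tells all that it offers.
- The arm moves only by the tool move_arm, never from a script. Its argument "steps" is a list of rows, each a list of 2 entries, a list of its own where there are three numbers: the shift along the tool's x, y, z in m, then the turn about the tool's z in rad. A call has 1 to 20 rows; each row is the pose to reach, as a shift and turn from the pose commanded when the call began, along the tool's axes at that moment; what a row does not reach only later rows make up. A row lasts 1/8 s, in which the tool goes at most 62.5 mm and 10.7 degrees, less where a joint would pass 70% of its speed; a pose out of reach is approached as far as the arm can. A call with a gripper value outside its range is refused whole. "hand" is the closure, from -1 (fully open) to 1 (shut), set as the call begins (left out, the last holds). The fingers move at their own pace and stop on an object; "squeeze" is the grip in N (left out, the last holds). Time passes only in rows, so rows that repeat a pose let the fingers close. It gives the time, the measured TCP pose, the force and the opening at its end, in the units of the state.
- env.get_obs(): the state, without advancing time (a new reading comes with each control period).
- env.read_camera(name): name is "scene" or "side" or "wrist"; returns (picture, depth): 384x512x3 uint8, red, green, blue; 384x512 float32, m along the optical axis (not along the pixel's ray), 0 where there is no reading.
- env.calibration(name): a dict with "intrinsics" (3x3 intrinsics, pixels), "position" and "orientation" of the camera in the world; the wrist camera has in their place "mount" (4x4, takes a point from camera to tool coordinates, whose origin is the TCP and whose axes are the flange's). Camera axes: x right, y up, looking along -z (the intrinsics and any distortion apply to the point x, -y, -z); pixel columns grow to the right and rows downward; lengths in m; the calibration is good to about 2 mm. A picture is of the moment at which its call begins: read the wrist's pose just before it. calibration takes no time and is no camera call.
- env.sign_off(): hands the job in, once; it reports no verdict.
Trained networks look in the newest picture that a camera, given by its name, has taken for a name from the list of things; names that differ only in an ending like _2 or _b are one class to them, and where a whole thing is asked for, a point or a joint stands for the part that bears it (a point fixed in the world has none). Each returns a list of dicts, best first, with "conf" (0 to 1); they miss things now and then, are a little off and sometimes report something else, mostly with a low value. They report only what shows in the picture. A call takes as long as a camera call.
- env.cut_out(camera, query): "region" (384x512 bool, what is visible of it) and "uv" ([column, row] in pixels, amid what is visible of it).
The state is a dict: "time_s": time; "qpos": joint angles; "joint_velocities": joint speeds; "effort": joint torques, N m; "tool_pos": TCP position; "tool_rot": TCP orientation; "force": force on the tool from outside, world axes, zero at the start; "wrist_torque": the same for the moment, N m; "grip_width": finger opening in m.
Only numpy, scipy, OpenCV 4.12 (cv2) and the standard library are available. Lean on these libraries where they do the work, as an engineer would, in place of code of your own. Each camera call takes 0.05 s, during which the arm holds its last target. There are 200 camera calls.

## Task

The next belt is one size wider: swing the strap cutter's clear guard wide open by its black handle, pull up the red lock knob on the fence, slide the fence exactly one hole further from the round knife and let the pin drop fully home in that hole. Finish still gripping the red knob, holding the pin home while I check the width, with the guard left open. Keep off the knife, and leave the other things on the bench as they are.

Things in the scene. Friction and masses are not known exactly. Their poses are not given: they have to be found in the camera images.
- cutter: Green bench strap cutter, 210 x 370 mm, fixed. Origin on the bench, z up. Its front looks along -x (guard face at x = -85 mm). Motor housing y -235 to -105, top z = 185 mm, at the far end; open end y = 135. Feed table z = 62 mm. A 20 mm square bar, top z = 105, runs along y at x = -35, with 10 mm holes every 25 mm. The shut guard covers it all from above.
- guard (a joint): Guard angle (rad): 0 shut, grows counter-clockwise seen from above, stop at 1.75; starts 0 to 0.25. Yellow frame with clear front (220 mm wide, z 85 to 195 mm), top (145 mm deep) and end panels in one piece. Light: hinge friction 0.12 N m, stays where it is left. From about 1.5 rad the knob is clear from above.
- guard_handle (a point): Grip point on the guard's black upright D-handle: round bar 12 mm thick, z = 112 to 176 mm, 42 mm out from the guard's face, tied to it at both ends; the point is on the bar's axis at z = 155 mm. Turns with the guard: its x points square into the front panel, y along the panel away from the hinge. Handle is 42 mm (-x) and 175 mm (+y) from the hinge.
- guard_hinge (a point): Point on the guard's upright hinge axis at the handle's height (cutter frame x = -85, y = -100, z = 155 mm).
- fence (a joint): Fence position (m): 0 at the start, pinned in a hole; grows along the cutter's +y, away from the knife. Holes at -0.025, 0, 0.025, 0.05, 0.075: the next one is 0.025. Pin play 1 mm either way, friction 2 N. Aluminium sleeve 60 mm long, 35 wide, top z = 115 mm, with a 20 mm barrel to z = 128; blade and bracket lie lower, towards the knife.
- plunger (a joint): Lift of the lock pin (m): 0 = home in a hole, 0.016 = pulled right up (stop). The round-nosed 8 mm pin reaches 12 mm into the bar: lift it more than 12 mm to slide; let down between holes it rides on the bar at 0.012. A spring pushes it down, 4 N when home to 8 N when right up.
- lock_knob: Red round knob of the lock pin, 26 mm diameter, 22 mm high. Origin at its centre, z = 145 mm when the pin is home (cutter frame x = -35, y = -5 mm at fence 0); axes as the cutter's. Rises with the pin, slides with the fence. The sleeve's top is 30 mm below its centre, the barrel's top 17 mm below.
- next_hole (a point): Centre of the hole the pin must go into, on the bar's top face; it does not move.
- knife: Round steel knife, 70 mm diameter, 2 mm thick, square to the bar, standing between the motor housing and the fence; origin at its centre (cutter frame x = 20, y = -86, z = 96 mm). Do not touch.
- polish_tin: Dark blue polish tin, 72 mm diameter, 24 mm high, standing on the bench near the cutter's open end. Leave alone.
- shoe: Black leather shoe with a tan sole, 275 x 98 x 100 mm, toe along its +x, standing on the bench. Leave alone.
- last: Pale wooden shoe last, 255 x 85 x 100 mm, standing on the bench. Leave alone.
- hammer: Hammer lying on the bench. Leave alone.
- tack_jar: Glass jar with a green cap, 64 mm diameter, 85 mm high. Leave alone.
- glue_pot: Red pot with a black knob, 96 mm diameter, 106 mm high. Leave alone.

How it is judged:
By the outcome, as a careful person would: the job done as asked, in the order asked, and still so for the second after the job is handed in, while the arm keeps its last pose, push and grip.
It also fails if it takes over 45 s, if anything falls off the work surface, if the arm or the gripper's body presses on something with over 40 N, if the wrist force passes 120 N, or if a joint passes its speed limit or range.

## Working session

There is one attempt and no reset: what is moved stays moved. The work goes in short steps, Python scripts to look and compute and a tool call to move; the robot and the scene stay as the last step left them, time stands still between calls to the robot, and variables do not carry over. Pictures are saved under pics/ and viewed, about 8 in all and at most 12, crops included, and the job is handed in when it is done.

Besides the shell and the picture viewer there is one more tool, called after ">>>" as a command line: name --argument value ..., lists and objects as JSON in quotes. move_arm: Moves the arm, as the interface text tells. Its arguments: {"type":"object","properties":{"steps":{"type":"array"},"hand":{"type":"number"},"squeeze":{"type":"number"}},"required":["steps"]}

```bash
mkdir -p pics; cat > h.py <<'E'
import numpy as np, cv2
from scipy.spatial.transform import Rotation as R
from cell import env
def cam(name):
    o=env.get_obs(); p,d=env.read_camera(name); c=env.calibration(name)
    K=np.array(c["intrinsics"])
    if name=="wrist":
        T=np.eye(4); T[:3,:3]=rot(o["tool_rot"]).as_matrix(); T[:3,3]=o["tool_pos"]; T=T@np.array(c["mount"])
    else:
        T=np.eye(4); q=np.array(c["orientation"]); T[:3,:3]=(q if q.shape==(3,3) else rot(q).as_matrix()); T[:3,3]=c["position"]
    return p,d,K,T,c
def rot(e):
    e=np.array(e); return R.from_euler("xyz",e,degrees=True) if e.size==3 else R.from_quat(e)
def cloud(d,K,T):
    v,u=np.mgrid[:d.shape[0],:d.shape[1]]
    P=np.stack([(u-K[0,2])/K[0,0]*d,-(v-K[1,2])/K[1,1]*d,-d],-1)
    return P@T[:3,:3].T+T[:3,3]
def proj(X,K,T):
    P=(np.atleast_2d(X)-T[:3,3])@T[:3,:3]
    return np.stack([K[0,2]+K[0,0]*P[:,0]/-P[:,2],K[1,2]-K[1,1]*P[:,1]/-P[:,2]],-1)
E
python3 - <<'E'
from h import *
o=env.get_obs(); print({k:np.round(o[k],3) for k in o})
ims=[]
for n in ("scene","side"):
    p,d,K,T,c=cam(n); print(n,{k:np.round(c[k],3).tolist() if not isinstance(c[k],(str,dict)) else c[k] for k in c}); ims.append(p)
    X=cloud(d,K,T)
    for q in ("cutter","guard","guard_handle","lock_knob","knife","polish_tin","fence"):
        for r in env.cut_out(n,q)[:2]:
            m=r["region"]&(d>0); print(q,round(r["conf"],2),np.round(r["uv"]),m.sum(),np.round(np.median(X[m],0),3) if m.any() else '')
    np.savez(n,p=p,d=d,K=K,T=T)
cv2.imwrite("pics/a.png",cv2.resize(np.vstack(ims)[:,:,::-1],None,fx=1,fy=1)[:384]);cv2.imwrite("pics/b.png",ims[1][:,:,::-1])
E
```

```text
{'time_s': np.float64(0.0), 'qpos': array([69.963, 18.438, -4.014, 83.178,  1.295, 78.541, -3.261]), 'joint_velocities': array([ 0.058, -0.057,  0.032,  0.104, -0.093,  0.071, -0.014]), 'effort': array([-1.0000e-03, -4.9129e+01, -4.0400e-01, -3.1253e+01, -6.4000e-02,
        4.4000e-02,  0.0000e+00]), 'tool_pos': array([ 0.231, -0.607,  0.229]), 'tool_rot': array([-1.79888e+02,  6.00000e-03,  2.08440e+01]), 'force': array([-0.27 ,  0.525, -0.482]), 'wrist_torque': array([-0.057, -0.012,  0.039]), 'grip_width': np.float64(0.087)}
scene {'intrinsics': [[437.142, 0.0, 249.723], [0.0, 437.142, 196.314], [0.0, 0.0, 1.0]], 'position': [0.937, -0.767, 1.149], 'orientation': [39.494, -0.598, 28.791]}
cutter 0.85 [302. 206.] 9479 [0.709 0.003 0.183]
guard 0.66 [278. 174.] 3795 [0.594 0.061 0.191]
guard_handle 0.93 [279. 174.] 3911 [0.594 0.063 0.191]
lock_knob 0.48 [199. 330.] 709 [ 0.619 -0.438  0.081]
knife 0.67 [292. 113.] 1269 [0.455 0.477 0.049]
side {'intrinsics': [[389.585, 0.0, 251.084], [0.0, 389.585, 199.56], [0.0, 0.0, 1.0]], 'position': [-0.029, 0.71, 1.273], 'orientation': [38.53, -0.497, -140.085]}
cutter 0.83 [217. 200.] 6155 [0.631 0.101 0.182]
guard 0.73 [231. 202.] 2943 [0.559 0.1   0.191]
guard_handle 0.61 [226. 207.] 2937 [0.559 0.101 0.191]
polish_tin 0.51 [220. 266.] 262 [0.496 0.255 0.023]
polish_tin 0.27 [175. 318.] 1538 [0.448 0.505 0.063]
```

View pics/a.png

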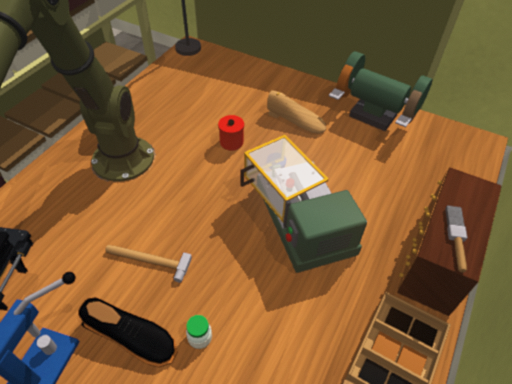

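View pics/b.png

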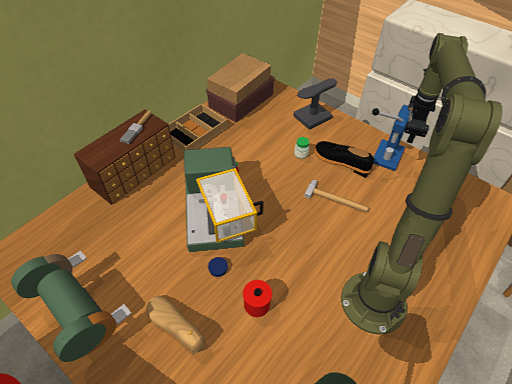

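The scene view shows the cutter (about 300,210) with its guard slightly open and the black handle at (247,175), facing the robot. The side view shows the motor housing at (210,165), the guard at (228,205), the handle at (260,208) and the tin at (218,267). Next I'll fit the cutter's pose.

```bash
python3 - <<'E'
from h import *
W=np.zeros((600,600,3),np.uint8)
for n in ("scene","side"):
    z=np.load(n+".npz"); X=cloud(z["d"],z["K"],z["T"]); p=z["p"].astype(int); r,g,b=p[...,0],p[...,1],p[...,2]
    roi=(X[...,0]>.4)&(X[...,0]<.95)&(X[...,1]>-.25)&(X[...,1]<.3)&(z["d"]>0)
    green=(g>r+8)&(g>b+3)
    yel=(r>150)&(g>110)&(b<90)
    for nm,m in (("house",green&(X[...,2]>.178)&(X[...,2]<.2)),("yellow top",yel&(X[...,2]>.183)&(X[...,2]<.205)),("low top",(X[...,2]>.05)&(X[...,2]<.07)),("base",(X[...,2]>.01)&(X[...,2]<.2)&~((abs(X[...,0]-.496)<.05)&(abs(X[...,1]-.255)<.05)))):
        q=X[m&roi]; 
        if len(q)<10: print(n,nm,len(q)); continue
        m8=((m&roi)*255).astype(np.uint8); k,l,s,_=cv2.connectedComponentsWithStats(m8); i=1+np.argmax(s[1:,4]); q=X[l==i]
        rc=cv2.minAreaRect(q[:,:2].astype(np.float32)); print(n,nm,len(q),np.round(q[:,2].mean(),4),np.round(cv2.boxPoints(rc),3).tolist(),np.round(rc[1],3),round(rc[2],1))
    q=X[roi&(X[...,2]>.01)]; c=p[roi&(X[...,2]>.01)]; o=np.argsort(q[:,2])
    for P,cc in zip(q[o],c[o]): cv2.circle(W,(int((P[1]+.3)*1000),int((P[0]-.38)*1000)),1,cc[::-1].tolist(),-1)
cv2.imwrite("pics/top.png",W)
E
```

```text
scene house 2350 0.1842 [[0.6690000295639038, -0.03500000014901161], [0.7620000243186951, -0.12300000339746475], [0.8880000114440918, 0.012000000104308128], [0.7940000295639038, 0.10000000149011612]] [0.185 0.128] 47.0
scene yellow top 495 0.194 [[0.460999995470047, 0.07400000095367432], [0.6620000004768372, -0.03799999877810478], [0.7369999885559082, 0.0989999994635582], [0.5370000004768372, 0.20999999344348907]] [0.156 0.229] 61.0
scene low top 439 0.057 [[0.6069999933242798, 0.010999999940395355], [0.6150000095367432, -0.13600000739097595], [0.902999997138977, -0.11999999731779099], [0.8949999809265137, 0.027000000700354576]] [0.288 0.148] 3.2
scene base 9597 0.1509 [[0.4189999997615814, 0.0729999989271164], [0.7089999914169312, -0.19099999964237213], [0.9020000100135803, 0.020999999716877937], [0.6119999885559082, 0.2849999964237213]] [0.287 0.392] 47.7
side house 1090 0.1845 [[0.6660000085830688, -0.03200000151991844], [0.7609999775886536, -0.11999999731779099], [0.8859999775886536, 0.017000000923871994], [0.7910000085830688, 0.10400000214576721]] [0.185 0.129] 47.5
side yellow top 426 0.194 [[0.4620000123977661, 0.07400000095367432], [0.6620000004768372, -0.03500000014901161], [0.7369999885559082, 0.10000000149011612], [0.5370000004768372, 0.20999999344348907]] [0.155 0.228] 61.2
side low top 1263 0.0615 [[0.546999990940094, 0.1940000057220459], [0.7710000276565552, -0.014999999664723873], [0.8489999771118164, 0.06800000369548798], [0.6240000128746033, 0.2770000100135803]] [0.113 0.306] 47.1
side base 6085 0.143 [[0.41600000858306885, 0.07699999958276749], [0.7020000219345093, -0.18700000643730164], [0.8970000147819519, 0.02500000037252903], [0.6110000014305115, 0.289000004529953]] [0.289 0.389] 47.3
```

View pics/top.png

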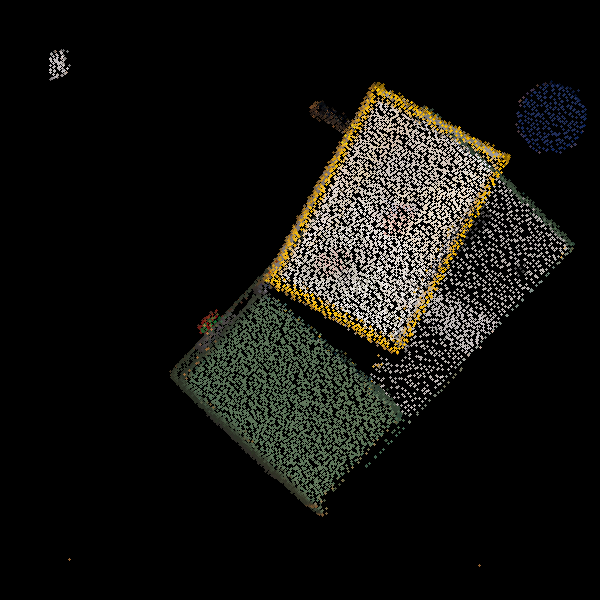

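The top view shows the cutter's yaw at about 47° and the guard at about 0.24 rad, with the handle at pixel (315,110), world about (0.49, 0.015). I'll check the handle and knob against the raw pictures.

```bash
python3 - <<'E'
from h import *
yaw=np.radians(47.2); ex=np.array([np.cos(yaw),np.sin(yaw)]); ey=np.array([-ex[1],ex[0]])
H0=np.array([.6605,-.030])
def g(th,v): 
    c,s=np.cos(yaw+th),np.sin(yaw+th); return H0+np.array([c*v[0]-s*v[1],s*v[0]+c*v[1]])
O=H0+.085*ex+.1*ey; print("O",O.round(4)); kn=O-.035*ex-.005*ey
hd=g(.243,(-.042,.175)); print("handle",hd.round(4),"knob",kn.round(4))
out=[]
for n in ("scene","side"):
    z=np.load(n+".npz"); K,T=z["K"],z["T"]; im=z["p"][:,:,::-1].copy()
    pts=np.array([[*hd,.112],[*hd,.176],[*kn,.156],[*H0,.195]]); uv=proj(pts,K,T); print(n,uv.round(1).tolist())
    c=uv[2]; x0,y0=int(c[0])-50,int(c[1])-45
    cr=cv2.resize(im[y0:y0+90,x0:x0+100],None,fx=4,fy=4,interpolation=cv2.INTER_CUBIC)
    for q in uv: cv2.drawMarker(cr,tuple(((q-[x0,y0]+.5)*4).astype(int).tolist()),(255,0,255),0,8,1)
    print("crop",x0,y0); out.append(cr)
    rr=im.astype(int); m=(rr[...,2]>rr[...,1]+30)&(rr[...,2]>rr[...,0]+25); m[:y0]=0;m[y0+90:]=0;m[:,:x0]=0;m[:,x0+100:]=0
    # rays to knob height
cv2.imwrite("pics/kn.png",np.hstack(out))
p,d,K,T,c=cam("wrist"); print(np.round(c["mount"],3).tolist(),K.round(1).tolist())
E
```

```text
O [0.6449 0.1003]
handle [0.487  0.0177] knob [0.6248 0.0712]
scene [[241.0, 184.2], [240.9, 170.3], [289.0, 179.8], [286.1, 198.7]]
crop 239 134
side [[261.5, 212.8], [262.0, 202.1], [223.7, 195.2], [234.4, 168.1]]
crop 173 150
[[-0.0, 0.963, 0.271, 0.074], [1.0, 0.0, 0.0, -0.001], [0.0, 0.271, -0.963, -0.156], [0.0, 0.0, 0.0, 1.0]] [[267.9, 0.0, 254.1], [0.0, 267.9, 189.3], [0.0, 0.0, 1.0]]
```

View pics/kn.png

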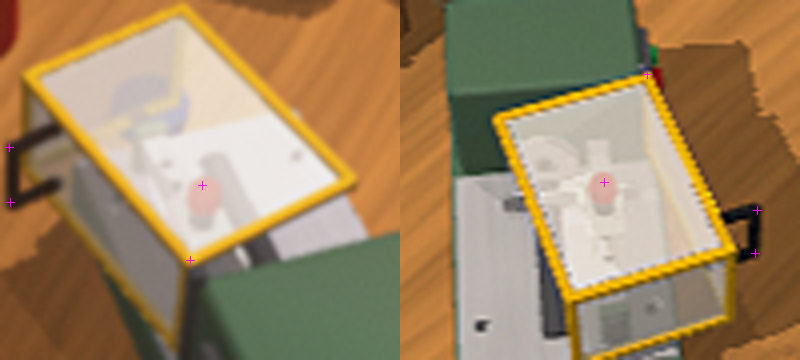

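The predictions sit within about 1 px of the handle bar and the knob (crop at (205,185) and (604,182)). Moving above the handle.

>>> move_arm --steps '[[[0.04,-0.04,-0.02],-0.1],[[0.085,-0.09,-0.02],-0.2],[[0.13,-0.135,-0.02],-0.3],[[0.17,-0.18,-0.02],-0.4],[[0.21,-0.225,-0.02],-0.5],[[0.255,-0.27,-0.02],-0.6],[[0.3,-0.315,-0.02],-0.65],[[0.34,-0.36,-0.02],-0.7],[[0.38,-0.405,-0.02],-0.703],[[0.42,-0.45,-0.02],-0.703],[[0.45,-0.48,-0.02],-0.703],[[0.462,-0.493,-0.02],-0.703],[[0.462,-0.493,-0.02],-0.703],[[0.462,-0.493,-0.02],-0.703]]' --hand -1

```text
time_s: 2.6
tool_pos: [0.4873, 0.0164, 0.2504]
tool_rot: [180.0, 0.1, 61.0]
force: [-0.4, -0.6, -0.6]
grip_width: 0.087
```

```bash
python3 - <<'E'
from h import *
o=env.get_obs(); print({k:np.round(o[k],3) for k in ("time_s","qpos","tool_pos","tool_rot","force")})
p,d,K,T,c=cam("wrist"); np.savez("w1",p=p,d=d,K=K,T=T)
hd=np.array([.487,.0177]); uv=proj(np.array([[*hd,.182],[*hd,.112],[.6248,.0712,.156]]),K,T); print(uv.round(1).tolist())
im=p[:,:,::-1].copy()
for q in uv: cv2.drawMarker(im,tuple(q.astype(int).tolist()),(255,0,255),0,10,1)
cv2.imwrite("pics/w1.png",im)
E
```

```text
{'time_s': np.float64(2.6), 'qpos': array([ 38.178,  -0.682, -42.437, 102.451,  -0.425,  78.078, -33.124]), 'tool_pos': array([0.487, 0.016, 0.25 ]), 'tool_rot': array([1.79996e+02, 5.10000e-02, 6.10450e+01]), 'force': array([-0.434, -0.578, -0.591])}
[[253.7, 201.1], [253.8, 181.7], [364.0, 65.8]]
```

View pics/w1.png

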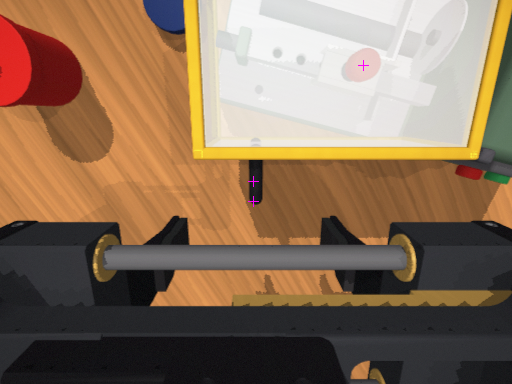

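The wrist view confirms the handle's top at (255,203) within about 2 mm and the knob at (363,66). The fingers straddle the bar, so I'll descend and grip.

>>> move_arm --steps '[[[0.0,-0.0005,0.03],0],[[0.0,-0.0005,0.06],0],[[0.0,-0.0005,0.09],0],[[0.0,-0.0005,0.105],0],[[0.0,-0.0005,0.105],0]]'

```text
time_s: 3.28
tool_pos: [0.4865, 0.0172, 0.1449]
tool_rot: [-179.9, 0.0, 61.1]
force: [-0.6, 0.6, 0.6]
grip_width: 0.0869
```

>>> move_arm --steps '[[[0,0,0],0],[[0,0,0],0],[[0,0,0],0],[[0,0,0],0],[[0,0,0],0]]' --hand 1 --squeeze 20

```text
time_s: 3.9
tool_pos: [0.4872, 0.0179, 0.1456]
tool_rot: [180.0, 0.0, 61.1]
force: [0.6, -0.4, -1.2]
grip_width: 0.0453
```

>>> move_arm --steps '[[[0,0,0],0],[[0,0,0],0],[[0,0,0],0],[[0,0,0],0],[[0,0,0],0]]'

```text
time_s: 4.53
tool_pos: [0.489, 0.0171, 0.1457]
tool_rot: [179.8, -0.1, 61.1]
force: [6.7, -1.7, -4.5]
grip_width: 0.0112
```

```bash
python3 - <<'E'
from h import *
o=env.get_obs(); p0=o["tool_pos"][:2]; print(o["grip_width"],o["force"])
y0=np.radians(o["tool_rot"][2]); H=np.array([.6605,-.030])
tx=np.array([np.cos(y0),np.sin(y0)]); ty=np.array([np.sin(y0),-np.cos(y0)])
for i in range(1,21):
    a=1.44*i/19 if i<20 else 1.44; c,s=np.cos(a),np.sin(a); q=H+np.array([[c,-s],[s,c]])@(p0-H); d=q-p0
    print("[[%.3f, %.3f, 0], %.3f],"%(d@tx,d@ty,-a),end=" ")
E
```

```text
0.01123603171381221 [ 6.71431982 -1.74717096 -4.53523583]
[[-0.013, 0.004, 0], -0.076], [[-0.026, 0.008, 0], -0.152], [[-0.038, 0.014, 0], -0.227], [[-0.050, 0.020, 0], -0.303], [[-0.061, 0.028, 0], -0.379], [[-0.072, 0.036, 0], -0.455], [[-0.082, 0.045, 0], -0.531], [[-0.091, 0.055, 0], -0.606], [[-0.100, 0.065, 0], -0.682], [[-0.107, 0.076, 0], -0.758], [[-0.114, 0.088, 0], -0.834], [[-0.120, 0.100, 0], -0.909], [[-0.125, 0.112, 0], -0.985], [[-0.130, 0.125, 0], -1.061], [[-0.133, 0.138, 0], -1.137], [[-0.135, 0.151, 0], -1.213], [[-0.136, 0.165, 0], -1.288], [[-0.136, 0.178, 0], -1.364], [[-0.135, 0.192, 0], -1.440], [[-0.135, 0.192, 0], -1.440],
```

>>> move_arm --steps '[[[-0.013,0.004,0],-0.076],[[-0.026,0.008,0],-0.152],[[-0.038,0.014,0],-0.227],[[-0.05,0.02,0],-0.303],[[-0.061,0.028,0],-0.379],[[-0.072,0.036,0],-0.455],[[-0.082,0.045,0],-0.531],[[-0.091,0.055,0],-0.606]]'

```text
time_s: 5.52
tool_pos: [0.4922, -0.088, 0.1456]
tool_rot: [179.9, -0.0, 96.0]
force: [3.0, 1.1, -0.6]
grip_width: 0.0116
```

>>> move_arm --steps '[[[-0.013,0.004,0],-0.076],[[-0.026,0.008,0],-0.152],[[-0.038,0.014,0],-0.227],[[-0.05,0.02,0],-0.303],[[-0.061,0.028,0],-0.379],[[-0.072,0.036,0],-0.455],[[-0.082,0.045,0],-0.531],[[-0.091,0.055,0],-0.606],[[-0.1,0.065,0],-0.682],[[-0.107,0.076,0],-0.758],[[-0.114,0.088,0],-0.834],[[-0.114,0.088,0],-0.834]]'

```text
time_s: 7.02
tool_pos: [0.5908, -0.1953, 0.1457]
tool_rot: [-179.9, 0.1, 143.5]
force: [-1.9, -4.2, 2.5]
grip_width: 0.0113
```

```bash
python3 - <<'E'
from h import *
o=env.get_obs(); print({k:np.round(o[k],3) for k in ("time_s","qpos","tool_pos","tool_rot","force","grip_width")})
p,d,K,T,c=cam("side"); np.savez("side2",p=p,d=d,K=K,T=T)
p2,d2,K2,T2,c2=cam("scene"); np.savez("scene2",p=p2,d=d2,K=K2,T=T2)
yaw=np.radians(47.2);ex=np.array([np.cos(yaw),np.sin(yaw)]); ey=np.array([-ex[1],ex[0]])
kn=[.6248,.0712,.156]
out=[]
for P,K,T in((p,K,T),(p2,K2,T2)):
    c=proj([kn],K,T)[0]; im=P[:,:,::-1].copy(); x0,y0=int(c[0])-45,int(c[1])-60; 
    cr=cv2.resize(im[y0:y0+120,x0:x0+100],None,fx=4,fy=4,interpolation=cv2.INTER_CUBIC); cv2.drawMarker(cr,tuple(((c-[x0,y0]+.5)*4).astype(int).tolist()),(255,255,0),0,8,1); out.append(cr)
cv2.imwrite("pics/op.png",np.hstack(out))
E
```

```text
{'time_s': np.float64(7.025), 'qpos': array([ 47.868,  22.883, -40.282,  92.351,  15.596,  70.455,  58.02 ]), 'tool_pos': array([ 0.591, -0.195,  0.146]), 'tool_rot': array([-1.79912e+02,  8.10000e-02,  1.43462e+02]), 'force': array([-1.909, -4.203,  2.527]), 'grip_width': np.float64(0.011)}
```

View pics/op.png

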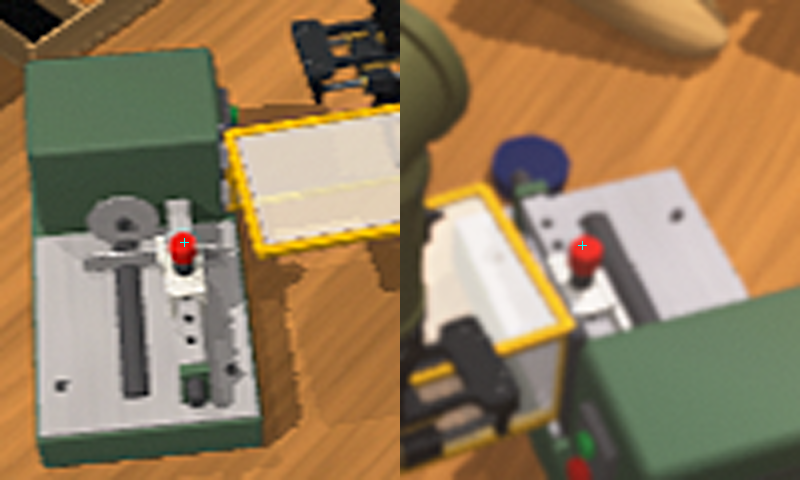

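Side and scene views show the guard open at about 1.68 rad and the red knob where predicted ((182,243) in the side crop). Releasing and rising straight up.

>>> move_arm --steps '[[[0,0,0],0],[[0,0,0],0],[[0,0,0],0],[[0,0,0],0],[[0,0,0],0],[[0,0,0],0]]' --hand -1

```text
time_s: 7.88
tool_pos: [0.5905, -0.1927, 0.1455]
tool_rot: [180.0, -0.0, 143.6]
force: [-0.1, 1.0, 0.5]
grip_width: 0.0637
```

```bash
python3 - <<'E'
from h import *
o=env.get_obs(); print(o["grip_width"],np.round(o["tool_pos"],4),np.round(o["tool_rot"],2))
y0=np.radians(o["tool_rot"][2]); tx=np.array([np.cos(y0),np.sin(y0)]); ty=np.array([np.sin(y0),-np.cos(y0)])
d=np.array([.6248,.0712])-o["tool_pos"][:2]; print(d@tx,d@ty,(o["tool_rot"][2]-47.2)*np.pi/180)
# refine knob: red pixels
for n in ("scene2","side2"):
    z=np.load(n+".npz"); X=cloud(z["d"],z["K"],z["T"]); p=z["p"].astype(int)
    m=(p[...,0]>150)&(p[...,1]<70)&(p[...,2]<70)&(np.hypot(X[...,0]-.625,X[...,1]-.071)<.03)&(X[...,2]>.153)
    print(n,m.sum(),X[m].mean(0).round(4),X[m].min(0).round(4),X[m].max(0).round(4))
E
```

```text
0.06367719181177206 [ 0.5905 -0.1927  0.1455] [180.    -0.   143.63]
0.1289247001761808 0.232829571812788 1.6830320547377928
scene2 29 [0.6297 0.0687 0.1557] [0.6194 0.0587 0.1531] [0.6391 0.081  0.1595]
side2 21 [0.6254 0.0735 0.1556] [0.6167 0.063  0.1531] [0.6361 0.0846 0.1589]
```

>>> move_arm --steps '[[[0,0,-0.03],0],[[0,0,-0.08],0],[[0,0,-0.125],0.0],[[0.02,0.03,-0.125],0.18],[[0.04,0.07,-0.125],0.36],[[0.06,0.11,-0.125],0.54],[[0.08,0.15,-0.125],0.72],[[0.1,0.18,-0.125],0.9],[[0.115,0.21,-0.125],1.08],[[0.127,0.233,-0.125],1.26],[[0.127,0.233,-0.125],1.44],[[0.127,0.233,-0.125],1.6],[[0.127,0.233,-0.125],1.683],[[0.127,0.233,-0.125],1.683],[[0.127,0.233,-0.125],1.683]]'

```text
time_s: 9.75
tool_pos: [0.6264, 0.0702, 0.2705]
tool_rot: [-180.0, 0.0, 47.3]
force: [-0.0, -0.3, -0.1]
grip_width: 0.087
```

```bash
python3 - <<'E'
from h import *
o=env.get_obs(); print({k:np.round(o[k],3) for k in ("time_s","qpos","tool_pos","tool_rot","grip_width")})
p,d,K,T,c=cam("wrist"); np.savez("w2",p=p,d=d,K=K,T=T); X=cloud(d,K,T); P=p.astype(int)
m=(P[...,0]>120)&(P[...,1]<70)&(P[...,2]<70)&(np.hypot(X[...,0]-.626,X[...,1]-.071)<.03)
mt=m&(X[...,2]>.151); q=X[mt]; print(m.sum(),mt.sum(),q.mean(0).round(4),q.min(0).round(4),q.max(0).round(4))
print("circle",cv2.minEnclosingCircle(q[:,:2].astype(np.float32)))
y0=np.radians(o["tool_rot"][2]); tx=np.array([np.cos(y0),np.sin(y0)]); ty=np.array([np.sin(y0),-np.cos(y0)])
c0=np.array(cv2.minEnclosingCircle(q[:,:2].astype(np.float32))[0]); dd=c0-o["tool_pos"][:2]; print(dd@tx,dd@ty)
# bar direction: points at z~.105 and red mask uv; sleeve
cv2.imwrite("pics/w2.png",p[:,:,::-1])
hs=cv2.cvtColor(p,cv2.COLOR_RGB2GRAY)
bm=(abs(X[...,2]-.105)<.004); print("bar",bm.sum()); b=X[bm][:,:2]
if len(b)>50: v=cv2.fitLine(b.astype(np.float32),cv2.DIST_HUBER,0,.01,.01).ravel(); print(v,np.degrees(np.arctan2(v[1],v[0])))
tm=(abs(X[...,2]-.185)<.004)&(P[...,1]>P[...,0]+8); r=cv2.minAreaRect(X[tm][:,:2].astype(np.float32)) if tm.sum()>20 else None; print("house",tm.sum(),r)
E
```

```text
{'time_s': np.float64(9.75), 'qpos': array([ 18.242,  18.237, -34.474,  81.71 ,  10.276,  83.207, -58.81 ]), 'tool_pos': array([0.626, 0.07 , 0.271]), 'tool_rot': array([-1.79998e+02,  3.00000e-03,  4.72870e+01]), 'grip_width': np.float64(0.087)}
475 437 [0.6287 0.0733 0.157 ] [0.6159 0.0604 0.1511] [0.6409 0.0849 0.1593]
circle ((0.6283992528915405, 0.07293280214071274), 0.012622993439435959)
0.003354671436859739 -0.0003964359284400154
bar 2785
[ 0.7608929  -0.64887744  0.63409865  0.07037286] -40.45702
house 26184 ((0.7781557440757751, -0.006609424948692322), (0.18508359789848328, 0.1253611296415329), 47.19013214111328)
```

View pics/w2.png

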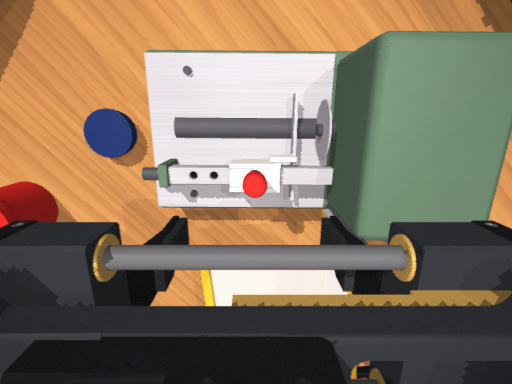

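The wrist view shows the knob at (255,184) with the guard clear of it and the bar holes at (193,175) and (214,175). Descending onto the knob.

>>> move_arm --steps '[[[0.0022,0,0.03],0],[[0.0022,0,0.06],0],[[0.0022,0,0.09],0],[[0.0022,0,0.115],0],[[0.0022,0,0.1335],0],[[0.0022,0,0.1335],0],[[0.0022,0,0.1335],0]]'

```text
time_s: 10.68
tool_pos: [0.6287, 0.0719, 0.1381]
tool_rot: [179.9, -0.1, 47.2]
force: [0.4, 0.4, -0.6]
grip_width: 0.0872
```

>>> move_arm --steps '[[[0,0,0],0],[[0,0,0],0],[[0,0,0],0],[[0,0,0],0],[[0,0,0],0],[[0,0,0],0],[[0,0,0],0],[[0,0,0],0],[[0,0,0],0],[[0,0,0],0]]' --hand 1 --squeeze 30

```text
time_s: 11.92
tool_pos: [0.628, 0.0716, 0.137]
tool_rot: [180.0, 0.0, 47.2]
force: [0.7, -0.7, -1.0]
grip_width: 0.025
```

>>> move_arm --steps '[[[0,0,-0.003],0],[[0,0,-0.007],0],[[0,0,-0.011],0],[[0,0,-0.0148],0],[[0,0,-0.0148],0],[[0,0,-0.0148],0]]' --squeeze 45

```text
time_s: 12.68
tool_pos: [0.6277, 0.0718, 0.1515]
tool_rot: [-180.0, 0.0, 47.2]
force: [2.9, 0.7, -7.8]
grip_width: 0.0249
```

```bash
python3 - <<'E'
from h import *
for _ in range(4):
    p,d,K,T,c=cam("wrist"); o=env.get_obs(); print(np.round(o["tool_pos"],4),np.round(o["tool_rot"],2),np.round(o["force"],2),np.round(o["wrist_torque"],2),o["grip_width"])
X=cloud(d,K,T);P=p.astype(int); m=(P[...,0]>120)&(P[...,1]<80)&(P[...,2]<80)&(np.hypot(X[...,0]-.628,X[...,1]-.072)<.03)
print(m.sum(), X[m][:,2].max() if m.any() else '')
E
```

```text
[0.6278 0.0717 0.1515] [-1.7998e+02  2.0000e-02  4.7200e+01] [ 3.42  0.49 -7.42] [ 0.09 -0.66 -0.01] 0.024793533041346634
[0.6277 0.0717 0.1515] [-1.7998e+02  2.0000e-02  4.7210e+01] [ 2.68 -0.06 -8.47] [ 0.05 -0.66  0.05] 0.02505638224119945
[0.6278 0.0717 0.1515] [-1.7998e+02  2.0000e-02  4.7200e+01] [ 3.54  0.61 -8.52] [ 0.04 -0.61  0.02] 0.024346974281900233
[0.6277 0.0717 0.1516] [-1.7998e+02  2.0000e-02  4.7200e+01] [ 2.18 -0.42 -7.8 ] [ 0.06 -0.62 -0.03] 0.02509045153952764
904 0.17360058246224794
```

The force is -8 N, which fits the spring at a lift of about 14.5 mm. Sliding one hole, which is tool -y by 25 mm.

>>> move_arm --steps '[[[0,-0.004,0],0],[[0,-0.009,0],0],[[0,-0.014,0],0],[[0,-0.019,0],0],[[0,-0.023,0],0],[[0,-0.025,0],0],[[0,-0.025,0],0],[[0,-0.025,0],0]]'

```text
time_s: 13.88
tool_pos: [0.6092, 0.0891, 0.1517]
tool_rot: [-179.9, 0.0, 47.2]
force: [2.3, 1.4, -7.7]
grip_width: 0.025
```

```bash
python3 - <<'E'
from h import *
a=[]
for _ in range(6):
    env.read_camera("wrist"); o=env.get_obs(); a.append(np.r_[o["tool_pos"],o["force"]])
a=np.mean(a,0); print(a.round(4)); y=np.radians(137.2); e=np.array([np.cos(y),np.sin(y)])
print("moved y", (a[:2]-[.6278,.0717])@e, "x",(a[:2]-[.6278,.0717])@[np.cos(y-np.pi/2),np.sin(y-np.pi/2)],"Fy",a[3:5]@e,o["grip_width"])
E
```

```text
[ 0.6092  0.0891  0.1516  1.148   1.6794 -8.4828]
moved y 0.02542250285742181 x 0.0001363878089956736 Fy 0.29878156601291617 0.02504629068681072
```

>>> move_arm --steps '[[[0,0,0.004],0],[[0,0,0.0075],0],[[0,0,0.0075],0],[[0,0,0.0075],0]]'

```text
time_s: 14.68
tool_pos: [0.6094, 0.089, 0.1444]
tool_rot: [-180.0, 0.0, 47.2]
force: [-1.9, 1.8, -6.4]
grip_width: 0.0247
```

The knob is at about 7 mm lift and the spring still pulls down, so the pin has entered the hole. Lowering it home with a slight press.

>>> move_arm --steps '[[[0,0,0.004],0],[[0,0,0.007],0],[[0,0,0.0085],0],[[0,0,0.0085],0],[[0,0,0.0085],0]]'

```text
time_s: 15.3
tool_pos: [0.6103, 0.0883, 0.1369]
tool_rot: [179.9, -0.0, 47.2]
force: [-2.9, -0.4, 3.9]
grip_width: 0.0248
```

```bash
python3 - <<'E'
from h import *
a=[]
for _ in range(4):
    p,d,K,T,c=cam("wrist"); o=env.get_obs(); a.append(np.r_[o["tool_pos"],o["force"]])
a=np.mean(a,0); print(a.round(4),o["grip_width"],o["time_s"]); y=np.radians(137.2); e=np.array([np.cos(y),np.sin(y)])
print("moved y", (a[:2]-[.6278,.0717])@e,"Fy",a[3:5]@e)
p2,d2,K2,T2,_=cam("side")
w=cv2.resize(p[60:320,100:440],None,fx=1.2,fy=1.2); c0=proj([[.609,.089,.156]],K2,T2)[0].astype(int)
s=cv2.resize(p2[c0[1]-50:c0[1]+54,c0[0]-65:c0[0]+65],None,fx=3,fy=3,interpolation=cv2.INTER_CUBIC)
s=s[:312]; cv2.imwrite("pics/fin.png",np.hstack([w[:312],s])[:,:,::-1])
E
```

```text
[ 0.6102  0.0884  0.1369 -2.584  -0.1282  5.3605] 0.025025994725760566 15.5
moved y 0.02421471895599691 Fy 1.808825777665409
```

View pics/fin.png

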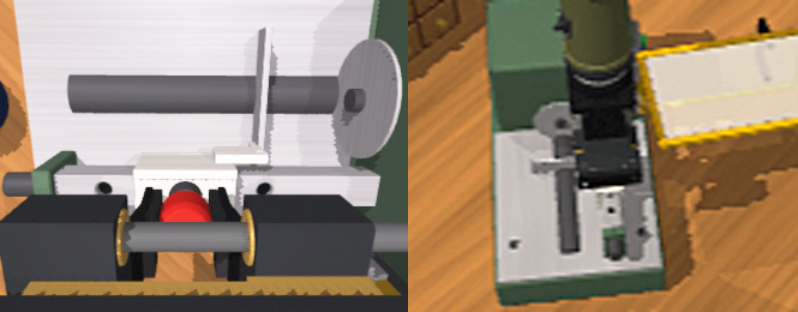

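The wrist crop shows the knob gripped and the sleeve one hole further along, with one free hole on each side at (103,187) and (263,187). The side crop shows the guard still open. The tool is back at its original home height (0.1369 m) and pressing with about 5 N, so I'm handing in.

```bash
python3 -c "
from cell import env
print(env.sign_off()); o=env.get_obs(); print(o['time_s'],o['tool_pos'],o['force'],o['grip_width'])"
```

```text
the job is handed in; nothing more can be done
None
the job is handed in; nothing more can be done
```

The fence is one hole further from the knife with the pin home, and I handed the job in at about 15.5 s. The gripper is still holding the red knob, pressing it down with about 5 N at a 45 N grip.

- **Guard:** I swung it by its black handle to about 1.68 rad and let go. It was still open in the last side view.
- **Lift:** I pulled the red knob up about 14.5 mm and felt the spring at about 8 N.
- **Slide:** I moved the fence 25 mm away from the knife. At about 7 mm lift the spring was still pulling the pin down, so it had gone into the hole rather than riding on the bar.
- **Pin home:** The tool came back to 0.1369 m, against 0.137 m when I first gripped the knob. The net move along the bar read 24.2 mm, against 25.4 mm while lifted. Both are within the 1 mm pin play at each end.
- **Hole count:** The last wrist view shows one free hole on each side of the sleeve. Two showed on the far side before the move, so this matches a one-hole shift.

All the wrist force readings stayed under about 9 N, and I saw no contact with the knife or anything else on the bench. No check failed. After hand-in the state could no longer be read, so nothing later than that was checked.

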